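Aim two bench antennas at each other

ROBOT

A 6-joint arm with a two-finger parallel gripper is mounted at the origin on the work surface. World frame = base frame: x ahead of the robot, y to its left, z up, the work surface at z = 0. Lengths are in m, angles in rad, forces in N, time in s.
With the tool pointing down it reaches from about 0.325 to 0.85 m from the base axis. Payload 4.4 kg.
Tool frame: the origin (TCP) lies on the centre line of the jaws, within the pads' length; the fingertips stand bot.tips_ahead ahead of it and the grasp point (between the pads) lies 6 mm ahead of it (bot.tips_ahead is the distance from the TCP to the fingertips, in m); z points along the fingers, y is the direction in which the jaws open and shut (so a half turn about z gives the same grasp; the last joint's range is limited). The gripper opens to 94 mm and grips with 3 to 60 N. Pads are 16 mm wide; open, the fingers measure 119 mm over their backs; the gripper's body (75 mm by 177 mm) begins 78 mm behind the grasp point.
Start: joints at [0.97, 0.207, 1.542, -0, 1.393, -0.15], TCP at [0.251, 0.518, 0.23] pointing down, gripper open.
Joint ranges: [-2.73, 2.73], [-0.86, 2.22], [0.23, 2.46], [-1.11, 4.25], [0.08, 2.63], [-2.82, 2.82]. Speed limits (rad/s): [2.79, 2.79, 3.14, 3.14, 3.14, 3.14].

INTERFACE

Orientations are given as a unit quaternion [x, y, z, w].
In Python, from rig import bot, get_image gives the robot as it stands. The module is installed in compiled form; this text tells all that it offers.
- The arm moves only by the shell command python3 -m handwheel 'ROWS' [OPENING] [FORCE]. ROWS is JSON, a list of rows, each a list of 4 numbers: the shift along the tool's x, y, z in m, then the turn about the tool's z in rad. A call has 1 to 20 rows; each row shifts and turns the commanded pose from where the row before left it, along the tool's axes as they then stand; what a row does not reach is not made up. A row lasts 1/8 s, in which the tool goes at most 62.5 mm and 10.7 degrees, less where a joint would pass 70% of its speed; a pose out of reach is approached as far as the arm can. A call with a gripper value outside its range is refused whole. OPENING is the opening in per cent of the stroke, from 0 (shut) to 100 (fully open), set as the call begins (- or left out, the last holds). The fingers move at their own pace and stop on an object; FORCE is the grip in N (left out, the last holds). Time passes only in rows, so rows that do not move let the fingers close. It gives the time, the measured TCP pose, the force and the opening at its end, in the units of the state.
- bot.state(): the state, without advancing time (a new reading comes with each control period).
- get_image(name): name is "scene" or "side" or "wrist"; returns a dict with "frame" (384x512x3 uint8, red, green, blue), "fov_y" (degrees; the focal length in pixels is half the picture's height over the tangent of half this angle, whatever the lens; pixels are square), "cx", "cy" (the principal point, pixels), "R" (3x3) and "t" (3): a world point X has camera coordinates R X + t. Camera axes: x right, y down, z forward; pixel columns grow to the right and rows downward; lengths in m; the calibration is good to about 2 mm. A picture is of the moment at which its call begins. There is no depth.
- bot.job_done(): hands the job in, once; it reports no verdict.
The state is a dict: "clock": time; "q": joint angles; "qd": joint speeds; "tau": joint torques, N m; "ee_pos": TCP position; "tool_rot": TCP orientation; "ft_force": force on the tool from outside, world axes, zero at the start; "ft_torque": the same for the moment, N m; "width": opening from 0.0 (shut) to 1.0 (fully open).
Only numpy, scipy, OpenCV 4.12 (cv2) and the standard library are available. Lean on these libraries where they do the work, as an engineer would, in place of code of your own. Each camera call takes 0.05 s, during which the arm holds its last target. There are 200 camera calls.

TASK

Aim the two Yagi antennas on the bench for a link test: with a fingertip, push the rubber grip on each one's tail sideways until the two antennas point straight at each other, nose to nose. Only push: do not take a grip between the fingers, and do not touch the boom or rods ahead of the swivel. Leave the stands and everything else on the bench where they are.

Things in the scene. Friction and masses are not known exactly. Their poses are not given: they have to be found in the camera images.
- left_antenna: turning part of the left (+y) Yagi antenna (four cross rods and a copper feed loop). Origin on the vertical swivel axis at the boom's centre line, 170 mm above the table. +x runs level along the boom to the nose, 175 mm out, where the shorter rods are; -x to the tail. Black swivel block 34 x 26 mm, top 16 mm above the boom's centre line. Turns over half a turn either way and stays where left; friction about 0.12 N m
- right_antenna: turning part of the right (-y) Yagi antenna (two cross rods and a copper feed loop). Origin on the vertical swivel axis at the boom's centre line, 170 mm above the table. +x runs level along the boom to the nose, 105 mm out, where the shorter rods are; -x to the tail. Black swivel block 34 x 26 mm, top 16 mm above the boom's centre line. Turns over half a turn either way and stays where left; friction about 0.12 N m
- left_grip (a point): middle of the left antenna's rubber tail grip, on its centre line, 80 mm behind the swivel axis; axes as the antenna's. The black grip is 22 mm across (24 mm over its end cap) and runs from 40 to 124 mm behind the axis; pushed here, the antenna turns at about 1.5 N
- left_front: all of the left antenna ahead of its swivel block: boom, cross rods up to 94 mm long, feed loop and socket, reaching 175 mm ahead of the axis, 47 mm to either side, 17 mm above and 28 mm below the boom's centre line; not to be touched. Origin and axes as the antenna's
- left_stand: loose weighted desk stand of the left antenna, about 2.3 kg: round dark steel foot 150 mm across and 15 mm thick, upright tube 16 mm across up to the swivel; a push of some 10 N or more slides it. Origin under the foot's centre, on the swivel axis
- right_grip (a point): middle of the right antenna's rubber tail grip, on its centre line, 80 mm behind the swivel axis; axes as the antenna's. The black grip is 22 mm across (24 mm over its end cap) and runs from 40 to 124 mm behind the axis; pushed here, the antenna turns at about 1.5 N
- right_front: all of the right antenna ahead of its swivel block: boom, cross rods up to 94 mm long, feed loop and socket, reaching 105 mm ahead of the axis, 47 mm to either side, 17 mm above and 28 mm below the boom's centre line; not to be touched. Origin and axes as the antenna's
- right_stand: loose weighted desk stand of the right antenna, about 2.3 kg: round dark steel foot 150 mm across and 15 mm thick, upright tube 16 mm across up to the swivel; a push of some 10 N or more slides it. Origin under the foot's centre, on the swivel axis
- circuit_board: bystander: green circuit board on four brass feet, 70 x 100 mm, 20 mm high, about 70 g, lying between the stands; origin under its centre
- multimeter: bystander: black handheld multimeter lying on its back, 160 x 78 mm, 45 mm high; origin under its centre
- screwdriver: bystander: black-handled screwdriver, 170 mm, lying flat
- spanner: bystander: small steel spanner, 120 mm, lying flat
- mug: bystander: white mug, 80 mm across, 92 mm high; origin under its centre
- tape_roll: bystander: roll of tape lying flat, 90 mm across, 19 mm high; origin under its centre
- parts_tray: bystander: grey divided parts tray, 100 x 150 mm, 30 mm high; origin under its centre

How it is judged:
By the outcome, as a careful person would: the job done as asked, in the order asked, and still so for the second after the job is handed in, with the robot touching nothing.
It also fails if it takes over 54 s, if anything falls off the work surface, if the arm or the gripper's body presses on something with over 40 N, if the wrist force passes 120 N, or if a joint passes its speed limit or range.

## Working session

There is one attempt and no reset: what is moved stays moved. The work goes in short steps, Python scripts to look and compute and a shell command to move; the robot and the scene stay as the last step left them, time stands still between calls to the robot, and variables do not carry over. Pictures are saved under pics/ and viewed, about 8 in all and at most 12, crops included, and the job is handed in when it is done.

```bash
mkdir -p pics
cat > h.py <<'E'
import numpy as np, cv2
from rig import bot, get_image
def cam(n):
    d=get_image(n); d['f']=d['frame'].shape[0]/2/np.tan(np.radians(d['fov_y'])/2); return d
def plane(d,u,v,z):
    R=np.array(d['R']);t=np.array(d['t']);c=-R.T@t
    r=R.T@np.array([(u-d['cx'])/d['f'],(v-d['cy'])/d['f'],1]); return c+r*(z-c[2])/r[2]
def proj(d,X):
    p=np.array(d['R'])@np.array(X)+np.array(d['t']); return p[0]/p[2]*d['f']+d['cx'],p[1]/p[2]*d['f']+d['cy']
E
python3 - <<'E'
from h import *
import pickle
s=bot.state();print({k:np.round(s[k],3) for k in('clock','q','ee_pos','tool_rot','width')},bot.tips_ahead)
a={n:cam(n) for n in('scene','side','wrist')}
pickle.dump(a,open('a.pkl','wb'))
for n in a: 
    cv2.imwrite(f'pics/{n}0.png',cv2.resize(a[n]['frame'][:,:,::-1],(800,600),interpolation=cv2.INTER_CUBIC))
    d=a[n];print(n,d['fov_y'],d['cx'],d['cy'],-np.array(d['R']).T@d['t'])
E
```

```text
{'clock': np.float64(0.0), 'q': array([ 0.969,  0.207,  1.543, -0.   ,  1.394, -0.151]), 'ee_pos': array([0.25 , 0.517, 0.229]), 'tool_rot': array([ 0.223,  0.975, -0.001, -0.   ]), 'width': np.float64(0.999)} 0.025
scene 51.01004804731295 250.3048669600991 188.19235667726576 [ 1.1001495  -0.02276364  0.92737566]
side 52.79754309937273 258.5428563037965 185.37521233257607 [ 0.1348732  -0.63089752  0.5493485 ]
wrist 61.85838184339063 258.07102225450103 190.55672744915321 [0.18072824 0.55186592 0.38362922]
```

View pics/scene0.png

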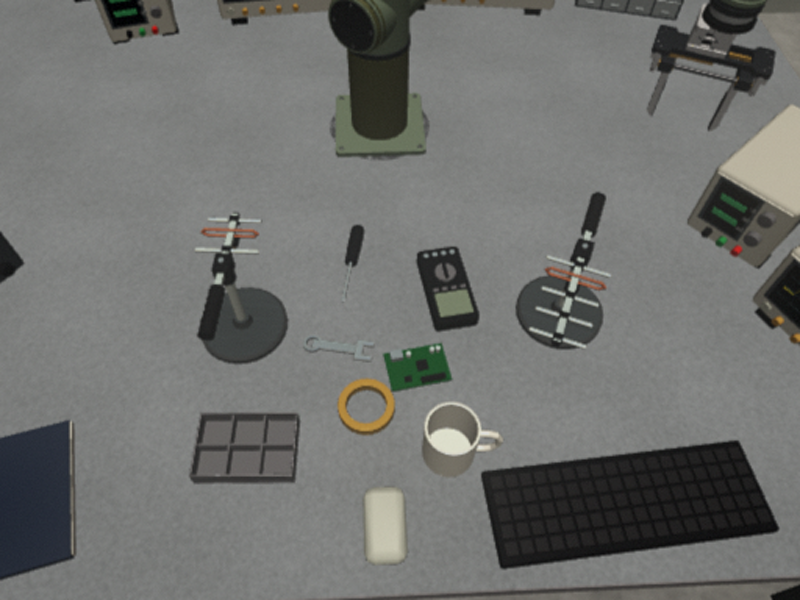

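View pics/side0.png

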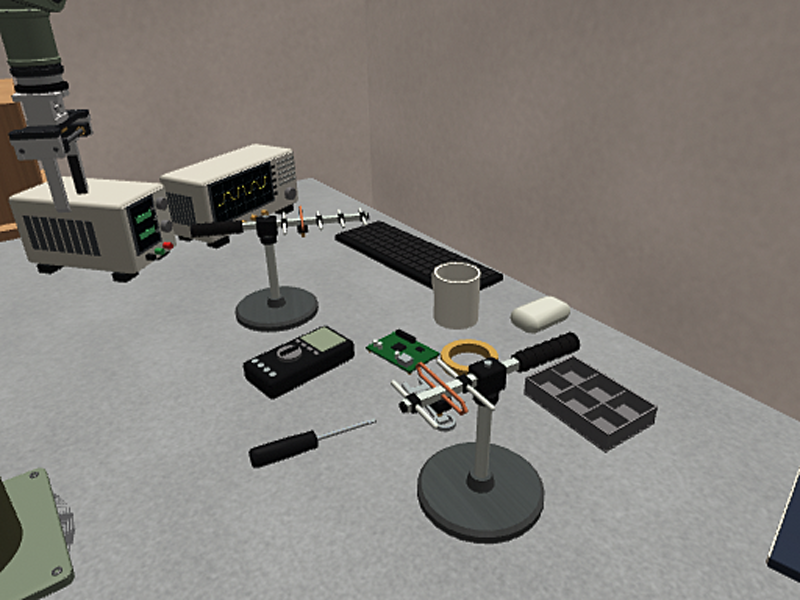

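Scene view (800x600): the left antenna's block is near (586,250), its grip end at (596,198) and its nose at (560,340). The right antenna's block is near (223,265), its grip end at (207,335) and its nose at (235,216). Side view: the left block is at (267,228) and the right block at (488,376). I'll make enlarged crops to pick exact points.

Run:
```python
import pickle,cv2,numpy as np
a=pickle.load(open('a.pkl','rb'))
S=a['scene']['frame'];D=a['side']['frame']
c=lambda I,x,y,w,h:cv2.resize(I[y:y+h,x:x+w],(400,300) ,interpolation=cv2.INTER_CUBIC)
# 120x90 crops, scale 3.333
m=np.vstack([np.hstack([c(S,100,130,120,90),c(S,310,120,120,90)]),np.hstack([c(D,250,190,136,102),c(D,115,110,136,102)])])
cv2.imwrite('pics/crop0.png',m[:,:,::-1])
```

```text
(no output)
```

View pics/crop0.png

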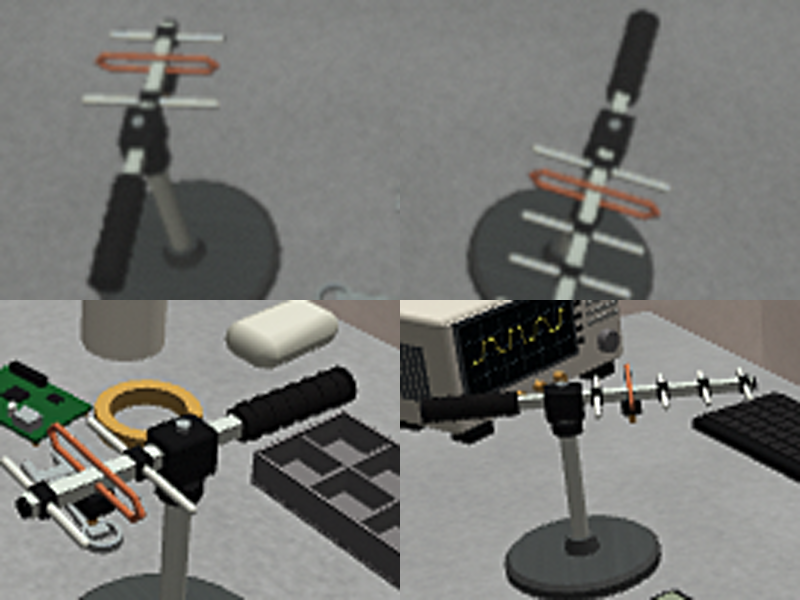

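The crops show a screw head on top of each swivel block. In crop pixels these are scene (138,120) and (214,125), and side (183,125) and (161,78). I'll triangulate those and get the boom headings.

Run:
```python
import pickle
from h import *
a=pickle.load(open('a.pkl','rb'));S,D=a['scene'],a['side']
def tri(p,q):
    A=[];b=[]
    for d,(u,v) in((S,p),(D,q)):
        R=np.array(d['R']);t=np.array(d['t'])
        for k,w in((0,(u-d['cx'])/d['f']),(1,(v-d['cy'])/d['f'])):
            A.append(R[k]-w*R[2]);b.append(w*t[2]-t[k])
    return np.linalg.lstsq(np.array(A),np.array(b),rcond=None)[0]
s=10/3;k=136/400
sc=lambda x,y,ox,oy:(ox+x/s,oy+y/s)
sd=lambda x,y,ox,oy:(ox+x*k,oy+y*k)
RS=sc(138,120,100,130);LS=sc(214,125,310,120)
print('tri R',tri(RS,sd(183,125,250,190)),'L',tri(LS,sd(161,78,115,110)))
Rp=plane(S,*RS,.187);Lp=plane(S,*LS,.187);print(Rp,Lp, plane(D,*sd(183,125,250,190),.187),plane(D,*sd(161,78,115,110),.187))
print('R tail,nose',plane(S,*sc(107,283,100,130),.17),plane(S,*sc(167,28,100,130),.175))
print('L tail',plane(S,*sc(243,18,310,120),.17),'nose',plane(S,560/1.5625,340/1.5625,.17))
for n,d,(ex,ey) in(('R',S,(sc(185,250,100,130))),('L',S,(sc(160,250,310,120)))): print(n,'tube base',plane(d,ex,ey,.02))
for n,x,y in(('mug',452,412),('meter',447,288)):print(n,plane(S,x/1.5625,y/1.5625,.09 if n=='mug' else .045))
# feet by side-image tube base
print(plane(D,*sd(181,248,115,110),.02),plane(D,480/1.5625,482/1.5625,.02))
```

```text
tri R [ 0.51068217 -0.25156627  0.18406316] L [0.50822477 0.29834431 0.18718706]
[ 0.51262141 -0.25032119  0.187     ] [0.51004627 0.29714175 0.187     ] [ 0.5078432  -0.25510797  0.187     ] [0.50864273 0.30261216 0.187     ]
R tail,nose [ 0.63462143 -0.26079062  0.17      ] [ 0.41650871 -0.24206382  0.175     ]
L tail [0.39213784 0.35006088 0.17      ] nose [0.6622924 0.2331696 0.17     ]
R tube base [ 0.51412152 -0.24943092  0.02      ]
L tube base [0.50494303 0.29671895 0.02      ]
mug [0.72836053 0.08182727 0.09      ]
meter [0.47891479 0.1014097  0.045     ]
[0.50095394 0.28661194 0.02      ] [ 0.50686487 -0.255709    0.02      ]
```

The swivels come out at R (0.511,-0.252) and L (0.509,0.298), both at about 187 mm as expected, so the line between them runs almost exactly along y. The left tail is at about 156° and must go to about 90°. The right tail is at about -5° and must go to about -90°. Next I shut the fingers, square the tool to the world axes and move beside the left grip.

```bash
python3 -m handwheel '[[0,0,0,-0.15],[0,0,0,-0.15],[0,0,0,-0.15],[-0.028,-0.039,0,0],[-0.028,-0.039,0,0],[-0.028,-0.039,0,0],[-0.028,-0.039,0,0],[-0.028,-0.039,0,0],[-0.028,-0.039,0,0],[0,0,0,0]]' 0 5
```

```text
clock: 1.4
ee_pos: [0.4197, 0.2811, 0.2302]
tool_rot: [0.003, 1.0, -0.0, -0.0]
ft_force: [-0.7, 0.4, -0.7]
width: 0.008
```

```bash
python3 -m handwheel '[[0,0,0.025,0],[0,0,0.025,0],[0,0,0,0],[-0.005,0.012,0,0],[0,0.010,0,0],[-0.002,0.008,0,0],[-0.002,0.008,0,0],[-0.004,0.009,0,0],[-0.004,0.009,0,0],[-0.004,0.008,0,0],[-0.007,0.007,0,0],[-0.007,0.007,0,0],[-0.006,0.006,0,0],[0,0,0,0]]'
python3 - <<'E'
from h import *
d=cam('scene');e=cam('side')
f=np.hstack([cv2.resize(x['frame'][y:y+120,X:X+160],(400,300),interpolation=cv2.INTER_CUBIC) for x,X,y in((d,310,100),(e,95,90))])
cv2.imwrite('pics/c1.png',f[:,:,::-1])
E
```

```text
clock: 3.15
ee_pos: [0.4601, 0.3682, 0.1805]
tool_rot: [0.0, 1.0, 0.001, 0.0]
ft_force: [-0.2, -0.1, 0.3]
width: 0.007
```

View pics/c1.png

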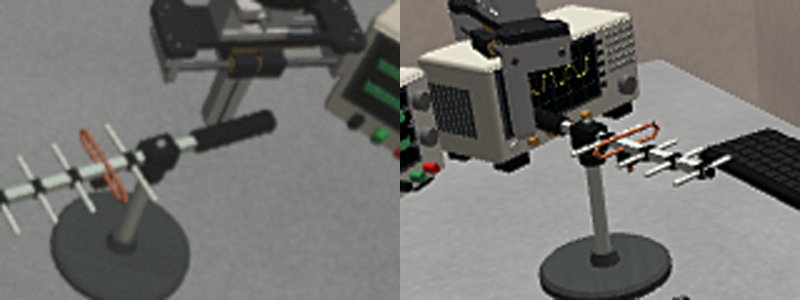

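The left antenna has swung round with its tail at crop (272,122) and screw at (160,143). The finger is behind the grip and nothing else has moved. I'll compute the heading.

Run:
```python
import pickle
from h import *
S=pickle.load(open('a.pkl','rb'))['scene']
P=lambda x,y,z:plane(S,310+x/2.5,100+y/2.5,z)
s=P(160,143,.187);t=P(272,122,.17);n=P(5,192,.17)
print(s,t,n)
for a,b in((s,t),(n,t)):print(np.degrees(np.arctan2(*(b-a)[1::-1])))
```

```text
[0.50912037 0.29686791 0.187     ] [0.47378191 0.42022527 0.17      ] [0.54797036 0.14640372 0.17      ]
105.9855417683604
105.15961321767482
```

```bash
python3 -m handwheel '[[-0.004,0.003,0,0],[-0.004,0.003,0,0],[-0.004,0.002,0,0],[-0.003,0.002,0,0],[-0.003,0,0,0],[-0.003,0,0,0],[0,0,0,0]]'
cat >> h.py <<'E'
def crop(x0,y0,name,n='scene',w=160,h=120):
    d=cam(n);cv2.imwrite(f'pics/{name}.png',cv2.resize(d['frame'][y0:y0+h,x0:x0+w],(w*5,h*5),interpolation=cv2.INTER_CUBIC)[:,:,::-1]);return d
E
python3 -c "
from h import *
crop(290,100,'c2')"
```

```text
clock: 4.12
ee_pos: [0.4808, 0.3775, 0.1805]
tool_rot: [0.0, 1.0, 0.0, 0.0]
ft_force: [-0.2, 0.7, -0.7]
width: 0.005
```

View pics/c2.png

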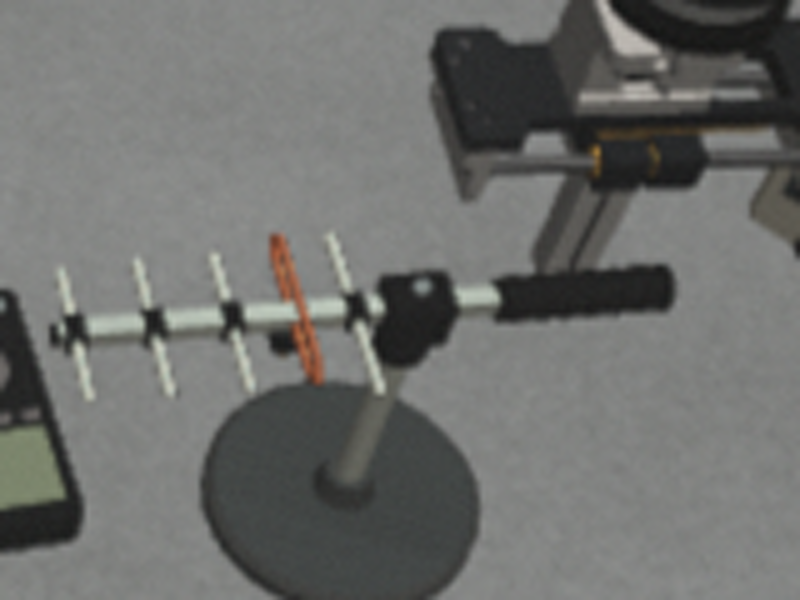

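The left antenna is nearly aligned. Its nose tip is at (55,331), the tail end at (672,288) and the screw at (423,287).

Run:
```python
import pickle
from h import *
S=pickle.load(open('a.pkl','rb'))['scene']
P=lambda x,y,z:plane(S,290+(x+.5)/5-.5,100+(y+.5)/5-.5,z)
s=P(423,287,.187);
for x,y in((55,331),(90,327),(370,307),(500,298),(668,288)): 
    b=P(x,y,.17);print(b,b[0]-s[0])
print(s)
n=P(55,331,.17);t=P(670,288,.17);print(np.degrees(np.arctan2(*(t-n)[1::-1])),np.hypot(*(t-n)[:2]))
```

```text
[0.51439829 0.12348437 0.17      ] 0.005862725137040337
[0.51268723 0.14046566 0.17      ] 0.004151668509890238
[0.50616919 0.27662655 0.17      ] -0.0023663728630501923
[0.50328485 0.34049804 0.17      ] -0.0052507111433822695
[0.50053444 0.42339057 0.17      ] -0.008001129202707125
[0.50853557 0.29747466 0.187     ]
92.63052832581901 0.30119276313187343
```

```bash
python3 -m handwheel '[[-0.001,0,0,0],[-0.001,0,0,0],[-0.001,0,0,0],[0,0,0,0],[0,0,0,0]]'
cat >> h.py <<'E'
def grip_line(d,x0,y0,x1,y1,z=.17):
    # centre line of boom+grip inside a box, by columns of non-background pixels, cast on plane z
    g=cv2.cvtColor(d['frame'],cv2.COLOR_RGB2GRAY).astype(float)
    pts=[]
    for x in range(x0,x1):
        c=g[y0:y1,x]; bg=np.median(np.r_[c[:3],c[-3:]]); w=np.clip(abs(c-bg)-18,0,None)
        if w.sum()>60: pts.append(plane(d,x,y0+(w*np.arange(len(w))).sum()/w.sum(),z)[:2])
    p=np.array(pts); k=np.polyfit(p[:,1],p[:,0],1); r=p[:,0]-np.polyval(k,p[:,1])
    return p,k,r
E
python3 - <<'E'
from h import *
d=cam('scene')
# grip columns (crop2 490..670 -> px 389..424), and boom between feed rods
for b in((391,150,423,166),):
    p,k,r=grip_line(d,*b);print(len(p),k,np.degrees(np.arctan(k[0])),r.std(),p[0],p[-1],np.polyval(k,[.298,.1235]))
cv2.imwrite('pics/c3.png',cv2.resize(d['frame'][100:220,290:450],(800,600),interpolation=cv2.INTER_CUBIC)[:,:,::-1])
E
```

```text
clock: 4.8
ee_pos: [0.4835, 0.3774, 0.1805]
tool_rot: [0.0, 1.0, -0.0, 0.0]
ft_force: [-0.9, 0.5, 0.1]
width: 0.006
32 [-0.0563482   0.52706654] -3.225103692157338 0.002170533005288817 [0.50556453 0.34335372] [0.50345303 0.41960267] [0.51027478 0.52010754]
```

View pics/c3.png

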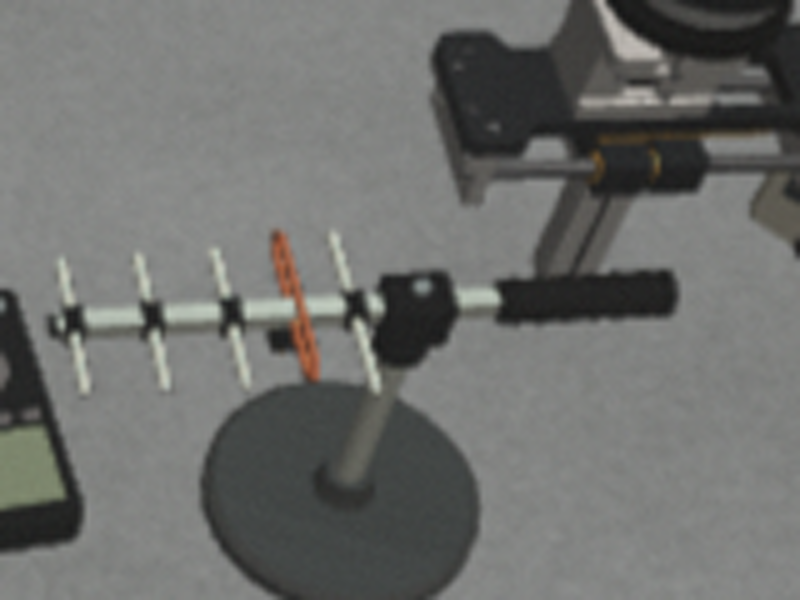

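Now the nose is at about (55,324) and the tail at about (674,293). The automatic fit was contaminated by the finger, so I'm using the picks.

Run:
```python
import pickle
from h import *
S=pickle.load(open('a.pkl','rb'))['scene']
P=lambda x,y,z=.17:plane(S,290+(x+.5)/5-.5,100+(y+.5)/5-.5,z)
ang=lambda n,t:np.degrees(np.arctan2(*(t-n)[1::-1]))
print(ang(P(55,324),P(674,293)),ang(P(90,321),P(485,299)),ang(P(90,321),P(670,293)))
# expected pixels of aligned boom (90.3) thru swivel
for a in(90.3,):
  for L in(-.175,.124):
    u,v=proj(S,[.507+L*np.cos(np.radians(a)),.298+L*np.sin(np.radians(a)),.17]);print((u+.5-290)*5,(v+.5-100)*5)
```

```text
91.22435876902313 91.62869516187352 91.09645756503312
52.95157525153314 320.8538399445979
669.1180687015861 297.9452114829792
```

```bash
python3 -m handwheel '[[-0.0007,0,0,0],[-0.0007,0,0,0],[0,0,0,0],[0.02,0,0,0],[0.02,0,0,0],[0,0,-0.03,0],[0,0,-0.03,0]]'
python3 -m handwheel '[[-0.0125,-0.049,0,0],[-0.0125,-0.049,0,0],[-0.0125,-0.049,0,0],[-0.0125,-0.049,0,0],[-0.0125,-0.049,0,0],[-0.0125,-0.049,0,0],[-0.0125,-0.049,0,0],[-0.0125,-0.049,0,0],[-0.0125,-0.049,0,0],[-0.0125,-0.049,0,0],[-0.0125,-0.049,0,0],[-0.0125,-0.049,0,0],[0,0,0,0],[0,0,0,0]]'
python3 - <<'E'
from h import *
d=cam('scene')
for b in((393,147,422,170),(308,151,316,174),(323,151,330,174)):
    p,k,r=grip_line(d,*b);print(len(p),k,r.std(),p.mean(0))
a=cv2.resize(d['frame'][115:205,290:450],(800,450),interpolation=cv2.INTER_CUBIC)
cv2.imwrite('pics/c4.png',a[:,:,::-1])
E
```

```text
clock: 5.72
ee_pos: [0.4449, 0.3768, 0.2408]
tool_rot: [0.0, 1.0, -0.001, 0.0]
ft_force: [-0.4, 0.3, 0.9]
width: 0.005
clock: 7.48
ee_pos: [0.594, -0.2108, 0.2402]
tool_rot: [0.001, 1.0, 0.0, -0.0]
ft_force: [-0.0, -0.0, 0.4]
width: 0.002
29 [-0.01078448  0.51004008] 0.00021558013296298933 [0.50591746 0.38227389]
8 [0.01095355 0.5046815 ] 0.0001770267509733104 [0.50633168 0.15065221]
7 [-0.04931008  0.51548796] 0.00039904367005986336 [0.50633507 0.18561891]
```

View pics/c4.png

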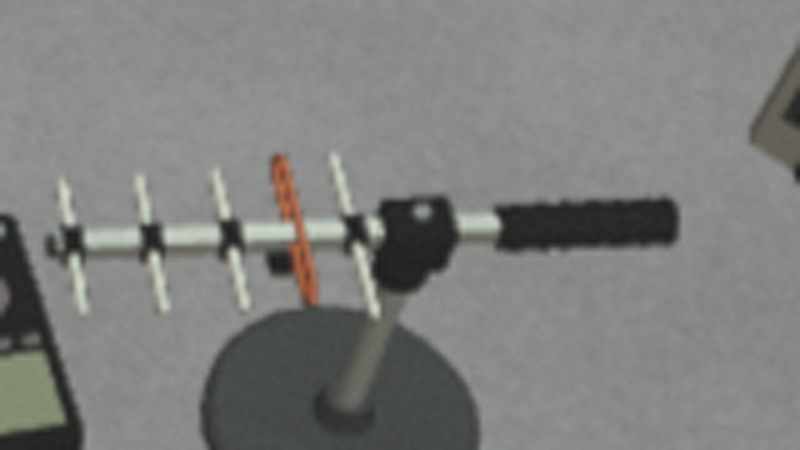

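The left antenna is now at about 90.3° (90.1 by boom against grip, 90.6 by the grip fit) against a wanted 90.3°. Now the right one: descend on the +y side of the grip and push it round.

```bash
python3 -m handwheel '[[0,0,0.03,0],[0,0,0.03,0],[0,0,0,0],[0,-0.012,0,0],[0,-0.012,0,0],[0,-0.010,0,0],[0,-0.010,0,0],[0,-0.009,0,0],[0.0025,-0.007,0,0],[0.0025,-0.007,0,0],[0.0025,-0.007,0,0],[0.0025,-0.007,0,0],[0.005,-0.006,0,0],[0.005,-0.006,0,0],[0.005,-0.006,0,0],[0.004,-0.005,0,0],[0.004,-0.003,0,0],[0.004,-0.003,0,0],[0.004,-0.003,0,0],[0,0,0,0]]'
python3 - <<'E'
from h import *
d=cam('scene');e=cam('side')
f=np.hstack([cv2.resize(x['frame'][y:y+150,X:X+200],(400,300),interpolation=cv2.INTER_CUBIC) for x,X,y in((d,80,100),(e,220,170))])
cv2.imwrite('pics/c5.png',f[:,:,::-1])
E
```

```text
clock: 10.02
ee_pos: [0.5529, -0.3242, 0.1805]
tool_rot: [0.001, 1.0, -0.0, -0.0]
ft_force: [0.2, -0.3, -0.0]
width: 0.005
```

View pics/c5.png

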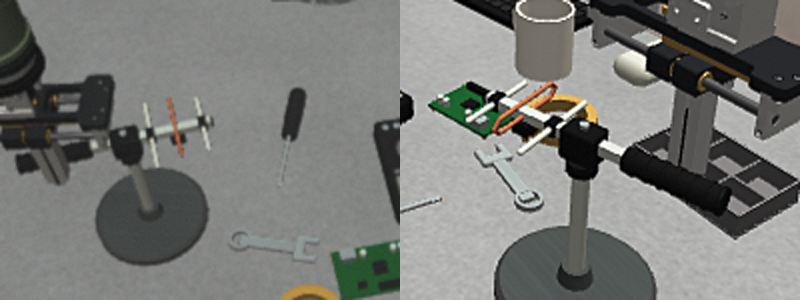

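The right antenna has turned with it, its nose now at scene crop (210,122) and block at (125,137), so it's at about -76°. Next is a slower push, then clearing the view to measure.

```bash
python3 -m handwheel '[[0.003,-0.002,0,0],[0.003,-0.002,0,0],[0.003,-0.001,0,0],[0.003,-0.001,0,0],[0.0025,0,0,0],[0,0,0,0],[-0.02,0,0,0],[0,0,-0.03,0],[0,0,-0.03,0],[0,0.06,0,0],[0,0.06,0,0],[0,0.06,0,0],[0,0.06,0,0],[0,0.06,0,0],[0,0,0,0],[0,0,0,0]]'
python3 - <<'E'
from h import *
d=cam('scene')
np.save('m.npy',d['frame'])
a=cv2.resize(d['frame'][110:210,70:230],(800,500),interpolation=cv2.INTER_CUBIC)
cv2.imwrite('pics/c6.png',a[:,:,::-1])
E
```

```text
clock: 12.12
ee_pos: [0.559, -0.0301, 0.2406]
tool_rot: [0.0, 1.0, -0.001, -0.0]
ft_force: [0.9, 0.9, -0.2]
width: 0.002
```

View pics/c6.png

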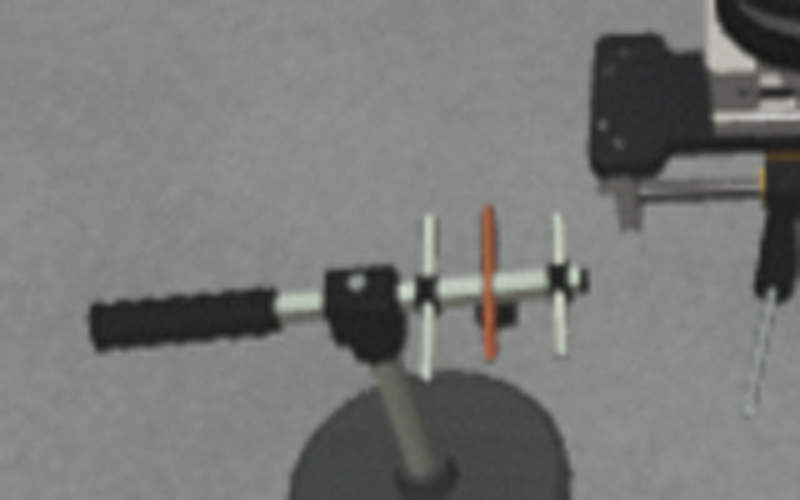

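The view is clear: the right grip spans (95–275, ~320), the screw is at (357,283), and the nose tip is at (585,281).

```bash
cat > meas.py <<'E'
from h import *
def rep(d,bg,bb):
    p,k,r=grip_line(d,*bg);q,_,_=grip_line(d,*bb);g=p.mean(0);m=q.mean(0)
    sl=(g[0]-m[0])/(g[1]-m[1])
    print('grip slope deg %.2f rms %.4f'%(np.degrees(np.arctan(k[0])),r.std()),'grip-boom deg %.2f'%np.degrees(np.arctan(sl)),g,m)
    return g,m,sl
def both(d):
    gR,mR,sR=rep(d,(92,158,123,188),(158,155,163,178))
    gL,mL,sL=rep(d,(393,147,422,170),(308,151,316,174))
    xR=mR[0]+sR*(-.252-mR[1]);xL=mL[0]+sL*(.298-mL[1])
    print('axis x R,L',xR,xL,'link line deg %.2f'%np.degrees(np.arctan((xL-xR)/.55)))
E
python3 - <<'E'
import pickle
from meas import *
d=pickle.load(open('a.pkl','rb'))['scene'];d['frame']=np.load('m.npy');both(d)
P=lambda x,y,z:plane(d,70+(x+.5)/5-.5,110+(y+.5)/5-.5,z)
print(P(357,283,.187),P(585,281,.17),P(95,326,.17))
E
```

```text
grip slope deg -4.31 rms 0.0003 grip-boom deg -5.73 [ 0.51774158 -0.33383307] [ 0.50540754 -0.21092059]
grip slope deg -0.65 rms 0.0002 grip-boom deg -0.08 [0.50590191 0.38227818] [0.50621676 0.15066709]
axis x R,L 0.5095297857481514 0.5060164796351684 link line deg -0.37
[ 0.51317525 -0.25118539  0.187     ] [ 0.50302891 -0.1480335   0.17      ] [ 0.52022403 -0.37625618  0.17      ]
```

```bash
python3 -m handwheel '[[0,-0.06,0,0],[0,-0.06,0,0],[0,-0.06,0,0],[0,-0.06,0,0],[0,-0.06,0,0],[0,0,0.03,0],[0,0,0.03,0],[0,0,0,0],[0.012,0,0,0],[0.005,0,0,0],[0.002,0,0,0],[0.001,0,0,0],[0.001,0,0,0],[0.001,0,0,0],[0.001,0,0,0],[0.001,0,0,0],[0,0,0,0],[0,0,0,0]]'
python3 -m handwheel '[[-0.02,0,0,0],[0,0,-0.03,0],[0,0,-0.03,0],[0,0.06,0,0],[0,0.06,0,0],[0,0.06,0,0],[0,0.06,0,0],[0,0.06,0,0],[0,0,0,0],[0,0,0,0]]'
python3 - <<'E'
from meas import *
d=cam('scene');both(d)
cv2.imwrite('pics/c7.png',cv2.resize(d['frame'][110:210,70:230],(800,500),interpolation=cv2.INTER_CUBIC)[:,:,::-1])
E
```

```text
clock: 14.42
ee_pos: [0.5348, -0.3297, 0.1804]
tool_rot: [0.0, 1.0, -0.0, 0.0]
ft_force: [1.0, 0.1, 1.4]
width: 0.002
clock: 15.68
ee_pos: [0.5545, -0.0298, 0.2401]
tool_rot: [0.0, 1.0, -0.0, -0.001]
ft_force: [-0.6, 0.6, 0.3]
width: 0.005
grip slope deg -2.29 rms 0.0003 grip-boom deg -3.40 [ 0.51448197 -0.33435969] [ 0.50713452 -0.21077523]
grip slope deg -0.64 rms 0.0002 grip-boom deg -0.08 [0.50592136 0.38227294] [0.50623263 0.15066506]
axis x R,L 0.50958545168853 0.5060346181133154 link line deg -0.37
```

View pics/c7.png

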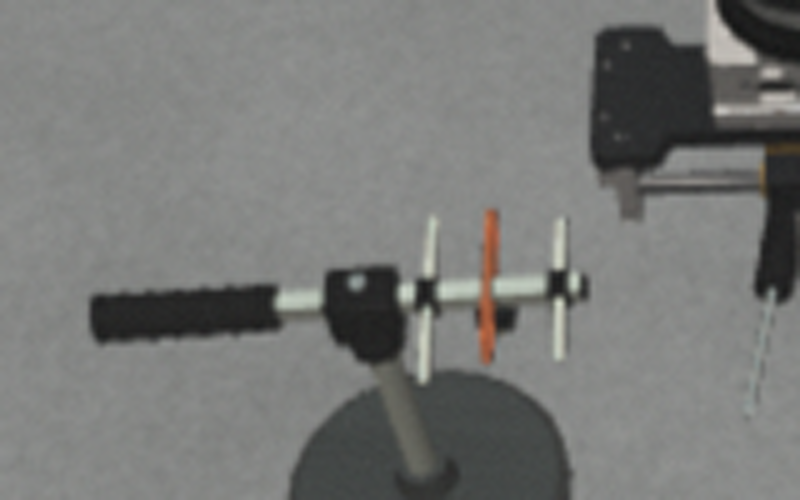

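The bright boom fit is biased by about 2.3 mm: it explains both antennas' disagreement, with opposite signs. The grip slopes are therefore the trustworthy ones: R -2.3°, L -0.64°, link line about -0.45°. The right antenna needs about 1.85° more, so the final finger x should be 0.5322.

```bash
python3 -m handwheel '[[0,-0.06,0,0],[0,-0.06,0,0],[0,-0.06,0,0],[0,-0.06,0,0],[0,-0.06,0,0],[0,0,0.03,0],[0,0,0.03,0],[0,0,0,0],[0.012,0,0,0],[0.005,0,0,0],[0.002,0,0,0],[0.001,0,0,0],[0.001,0,0,0],[0.001,0,0,0],[0.0003,0,0,0],[0,0,0,0],[0,0,0,0]]'
python3 -m handwheel '[[-0.02,0,0,0],[0,0,-0.03,0],[0,0,-0.03,0],[0,0.06,0,0],[0,0.06,0,0],[0,0.06,0,0],[0,0.06,0,0],[0,0.06,0,0],[0,0,0,0],[0,0,0,0]]'
python3 - <<'E'
from meas import *
d=cam('scene');both(d);e=cam('side')
o=__import__('pickle').load(open('a.pkl','rb'))
cv2.imwrite('pics/c8.png',np.vstack([cv2.resize(d['frame'][100:220,70:450],(800,253),interpolation=cv2.INTER_CUBIC),cv2.resize(e['frame'][90:,60:],(550,340))[:, :].copy() if 0 else cv2.resize(e['frame'][110:330,60:460],(800,340))])[:,:,::-1])
# anything moved? mean shift of the feet region
f=np.abs(d['frame'].astype(int)-o['scene']['frame']).max(2)>40
cv2.imwrite('pics/diff.png',f.astype(np.uint8)*255)
for n,x0,y0,x1,y1 in(('Rfoot',128,195,185,232),('Lfoot',328,200,388,224),('bench',190,215,330,310),('tray',120,260,195,312),('meter',262,158,305,210)):print(n,f[y0:y1,x0:x1].sum())
E
```

```text
clock: 17.85
ee_pos: [0.5326, -0.3297, 0.1804]
tool_rot: [0.0, 1.0, -0.0, 0.0]
ft_force: [1.9, -0.3, 0.7]
width: 0.004
clock: 19.1
ee_pos: [0.5523, -0.0299, 0.2401]
tool_rot: [0.0, 1.0, -0.0, -0.001]
ft_force: [-0.3, -0.3, -0.2]
width: 0.006
grip slope deg -0.71 rms 0.0003 grip-boom deg -2.34 [ 0.51247847 -0.33468493] [ 0.50740751 -0.21075355]
grip slope deg -0.63 rms 0.0002 grip-boom deg -0.08 [0.50593004 0.38227058] [0.50625883 0.15066155]
axis x R,L 0.50909521002368 0.5060496700874053 link line deg -0.32
Rfoot 41
Lfoot 194
bench 0
tray 0
meter 32
```

View pics/c8.png

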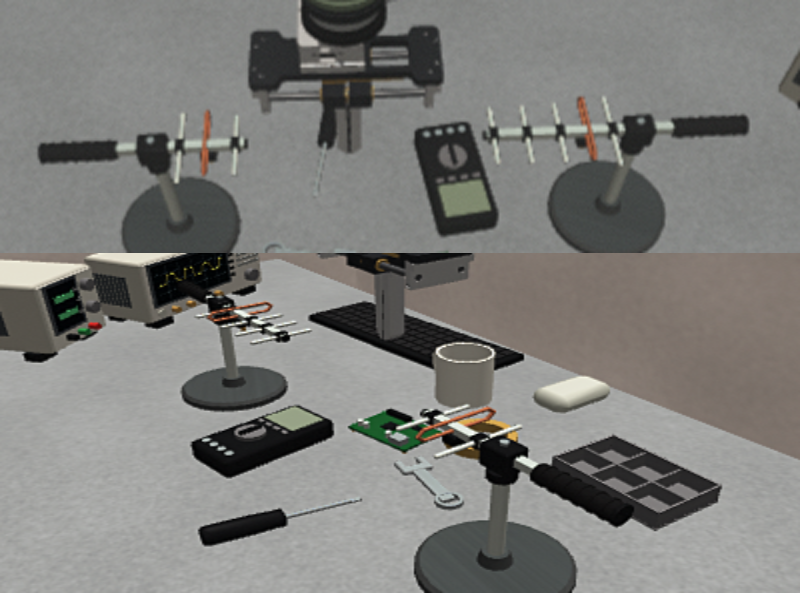

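The final picture shows both booms on one line, nose to nose, with the arm clear and the bench items where they were. The grip centres' line (-0.52°), left grip (-0.63°) and right grip (-0.71°) agree to about 0.2°. The foot and meter differences fall where the booms used to hang or now hang over them.

```bash
python3 -c "
from rig import bot
print(bot.job_done())"
```

```text
the job is handed in; nothing more can be done
None
```

Both antennas now point at each other, nose to nose, and the job is handed in at about 19 s of the 54 s allowed. I pushed each rubber grip sideways with the shut fingertips, with slow final nudges and camera checks. Nothing was gripped and I kept the finger clear of both fronts.

- **Alignment:** on the last scene image, relative to the y axis, the left grip line is at -0.63°, the right at -0.71°, and the line joining the two grips at -0.52°. They agree to about 0.2°.
- **A check that disagreed:** the heading taken from grip to bright boom gave -0.1° for the left and -2.3° for the right. I put this down mainly to a bias of about 2.3 mm in finding the bright boom, because it shifts the two antennas in opposite directions. With that removed, the right antenna reads about -1.3°, so its real error may be up to roughly 0.8°.
- **Bench:** an image comparison found no change in the area around the board, tape, mug and spanner, or at the tray. It did flag small changes at both stand feet and the multimeter. I put these down to the antennas having swung over or away from those spots, and didn't measure the stands separately. The screwdriver was only judged by eye.
- **Forces:** wrist force read about 2 N or less at the end of every move. Peaks within a move were not recorded.

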